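# Seat the drill plate on its two locating pins

## Robot

A 6-joint arm with a two-finger parallel gripper is mounted at the origin on a cart in front of the work surface, level with it; the furniture and walls round the work are solid. World frame = base frame: x ahead of the robot, y to its left, z up, the work surface at z = 0. Lengths are in mm, angles in rad, forces in N, time in s.
With the tool pointing down it reaches from about 375 to 825 mm from the base axis. Payload 5.5 kg.
Tool frame: the origin (TCP) lies midway between the tips of the shut fingers; the grasp point (between the pads) lies 19 mm behind it; z points along the fingers, y is the direction in which the jaws open and shut (so a half turn about z gives the same grasp; the last joint's range is limited). The gripper opens to 85 mm and grips with 20 to 120 N. Pads are 22 mm wide; open, the fingers measure 114 mm over their backs; the gripper's body (76 mm by 85 mm) begins 54 mm behind the grasp point. The pads swing forward as they close: fully open they stand 13 mm farther back than shut.
Start: joints at [1.236, 0.314, -0.047, 1.21, 0, 1.571], TCP at [197.145, 566.682, 231.299] pointing down, gripper open.
Joint ranges: [-2.67, 2.67], [-0.69, 1.73], [-1.03, 1.25], [-2.08, 2.16], [-1.42, 1.45], [-3.14, 3.14]. Speed limits (rad/s): [2.39, 2.39, 3.01, 3.14, 3.14, 3.14].

## Interface

Orientations are given as [roll, pitch, yaw] about the fixed x, y, z axes, in that order (R = Rz(yaw) Ry(pitch) Rx(roll)).
In Python, from bench import r gives the robot as it stands.
- The arm moves only by the tool servo_tool, never from a script. Its argument "moves" is a list that holds one entry, the list of rows, each a list of 5 numbers: the shift along the world's x, y, z each as a share of 0.3 m, from -1 to 1, then the turn about the world's z as a share of 180 degrees, from -1 to 1, then the opening, from 0 (shut) to 1 (fully open). A call has 1 to 20 rows; each row is the pose to reach, as a shift and turn from the pose measured when the call began, turning the shorter way round; what a row does not reach only later rows make up. A row lasts 1/8 s, in which the tool goes at most 62.5 mm and 10.7 degrees, less where a joint would pass 70% of its speed; a pose out of reach is approached as far as the arm can. A call with a number of a shift or a turn outside -1 to 1 is refused whole. A call with a gripper value outside its range is refused whole. The fingers move at their own pace and stop on an object; the grip force is fixed at half the most. Time passes only in rows, so rows that repeat a pose let the fingers close. It gives the time, the measured TCP pose, the force and the opening at its end, in the units of the state.
- r.get_state(): the state, without advancing time (a new reading comes with each control period).
- r.capture(name): name is "side" or "top" or "wrist"; returns a dict with "img" (480x640x3 uint8, red, green, blue), "mtx" (3x3 intrinsics, pixels), "eye" and "orientation" of the camera in the world. Camera axes: x right, y down, z forward; pixel columns grow to the right and rows downward; lengths in mm; the calibration is good to about 2 mm. A picture is of the moment at which its call begins. There is no depth.
- r.job_done(): hands the job in, once; it reports no verdict.
The state is a dict: "t": time; "joint_pos": joint angles; "qd": joint speeds; "tau": joint torques, N m; "ee_pos": TCP position; "orientation": TCP orientation; "wrist_force": force on the tool from outside, world axes, zero at the start; "moment": the same for the moment, N m; "gripper_width": finger opening in mm.
Only numpy, scipy, OpenCV 4.12 (cv2) and the standard library are available. Lean on these libraries where they do the work, as an engineer would, in place of code of your own. Each camera call takes 0.05 s, during which the arm holds its last target. There are 200 camera calls.

## Task

The drill plate lies out of place, on the loading ledge and the pin tops of the drilling fixture. With the fingertips, nudge it sideways and forward until its two large holes drop over the two locating pins, so that it lies flat on the fixture's deck. Only push it or press on it, never grip or lift it, and leave the setting ring, wheel nut and hub gauge where they are.

Things in the scene. Friction and masses are not known exactly. Their poses are not given: they have to be found in the camera images.
- fixture: Dark steel drilling fixture, fixed to the bench, turned up to 0.3 rad. Origin on the bench top below the middle between its two pins; own x points away from the robot (from ledge to pins), y left, z up. Base 12 mm thick, x -100 to +65 mm, y -115 to +115 mm. Nothing on it stands higher than its ledge and pins (22 mm over the bench).
- deck (a point): Middle of the deck, the base's flat top, 12 mm over the bench, between the pins; a round 77 mm flange blank lies flush there. The seated plate lies on the deck, with its top 24 mm over the bench.
- ledge_edge (a point): Middle of the upper front edge of the grey loading ledge, which is 22 mm over the bench, level with the pin tops, and covers x -100 to -51.5 mm, y -100 to +100 mm of the fixture. The plate's rear edge leaves the ledge when the plate is 1.5 mm short of centred; if it hangs there, press on its top.
- pin_left (a point): Centre of the flat tip of the left pin, at x 0, y +55 mm of the fixture, hidden by the plate at the start. Steel pin, 16 mm diameter, 10 mm tall above the deck, narrowing over the top 4 mm to a flat 10 mm tip.
- pin_right (a point): The same for the right pin, at x 0, y -55 mm of the fixture.
- drill_plate: Loose flat metal plate, 100 mm (own x) by 160 mm (own y) by 12 mm, 0.4 to 0.65 kg; slides at 1 to 5 N. Origin at the centre of its underside; axes as the fixture's when seated. At first it lies level, underside 22 mm over the bench, on ledge and pin tops, 26 to 36 mm too far to the fixture's -x, up to 18 mm too far left or right, turned up to 0.12 rad. Seated, its origin is at point deck.
- plate_top (a point): Centre of the plate's top face. Five small drill bushings (13 mm, on a 56 mm circle about this point) are flush with it and not open.
- hole_left (a point): Centre of the plate's left locating hole, at the underside: a round through hole of 22 mm at the plate's x 0, y +55 mm. It has 3 mm play all round on the pin.
- hole_right (a point): The same for the right hole, at the plate's x 0, y -55 mm.
- setting_ring: Bystander: plain steel ring, 49 mm across, 17 mm tall, loose on the bench on the robot's side of the fixture. Origin at the centre of its underside.
- wheel_nut: Bystander: wheel nut, 30 mm across, 19 mm tall, loose on the bench on the robot's side of the fixture. (Another, a fixed one, stands nearer the edge.) Origin at the centre of its underside.
- hub_gauge: Bystander: dark round hub gauge with a bar handle, 94 mm across, 47 mm tall, loose on the bench left of the fixture. Origin at the centre of its underside.
There are look-alikes about, which are no part of the job. What is shaped like the drill_plate but brown is not meant.

How it is judged (in metres and radians):
At the end, for the whole second after the job is handed in: The plate rests flat on the deck (underside within 2 mm of it, tilt under 0.03 rad) and still, its left hole round the left pin and its right hole round the right pin (centres within 5 mm) (z of drill_plate in the frame of fixture between 0.01 and 0.014 m and angle between drill_plate's own z axis and vertical below 0.03 rad and horizontal distance between hole_left and pin_left below 0.005 m and horizontal distance between hole_right and pin_right below 0.005 m and linear speed of drill_plate below 0.01 m/s); the robot touches nothing.
It fails at once if the drill plate is lifted (its middle more than 6 mm above where it lay) (height (world z) of drill_plate above 0.028 m).
It fails at once if the setting ring is displaced by more than 20 mm (distance of setting_ring from where it was at the start of the episode above 0.02 m).
It fails at once if the wheel nut is displaced by more than 20 mm (distance of wheel_nut from where it was at the start of the episode above 0.02 m).
It fails at once if the hub gauge is displaced by more than 20 mm (distance of hub_gauge from where it was at the start of the episode above 0.02 m).
It also fails if it takes over 67 s, if anything falls off the work surface, if the arm or the gripper's body presses on something with over 40 N, if the wrist force passes 120 N, or if a joint passes its speed limit or range.

## Working session

There is one attempt and no reset: what is moved stays moved. The work goes in short steps, Python scripts to look and compute and a tool call to move; the robot and the scene stay as the last step left them, time stands still between calls to the robot, and variables do not carry over. Pictures are saved under pics/ and viewed, about 8 in all and at most 12, crops included, and the job is handed in when it is done.

Besides the shell and the picture viewer there is one more tool, called after "Call:" in YAML: its name, and indented under it one key for each argument. servo_tool: Moves the arm, as the interface text tells. Its arguments: {"type":"object","properties":{"moves":{"type":"array"}},"required":["moves"]}

```bash
mkdir -p pics; cat > h.py <<'E'
import numpy as np, cv2
from bench import r
from scipy.spatial.transform import Rotation as R
def shot(n,f):
    c=r.capture(n); cv2.imwrite('pics/'+f,c['img'][:,:,::-1]); 
    np.savez('pics/'+f+'.npz',mtx=c['mtx'],eye=c['eye'],o=np.array(c['orientation'])); return c
def cam(f):
    d=np.load('pics/'+f+'.npz'); o=d['o']; return d['mtx'],d['eye'],(o if o.shape==(3,3) else R.from_euler('xyz',o).as_matrix())
def ray(f,uv,z):
    K,e,M=cam(f); uv=np.atleast_2d(uv).astype(float)
    d=(M@np.linalg.inv(K)@np.c_[uv,np.ones(len(uv))].T).T
    return e+d*((z-e[2])/d[:,2])[:,None]
def proj(f,P):
    K,e,M=cam(f); p=(K@M.T@(np.atleast_2d(P)-e).T).T; return p[:,:2]/p[:,2:]
E
python3 - <<'E'
from h import *
for n in('top','side'):
    c=shot(n,n+'0.png'); print(n,c['eye'],c['orientation'],c['mtx'])
print(r.get_state())
E
```

```text
top [ 418.29499611   59.32471075 1282.86406685] [-3.07395631  0.00651805 -1.55191545] [[573.20331318   0.         322.8086751 ]
 [  0.         573.20331318 241.43080298]
 [  0.           0.           1.        ]]
side [  434.37005922 -1203.57704344   652.03840973] [-2.01234326 -0.01002359 -0.04572434] [[533.08690228   0.         313.58606347]
 [  0.         533.08690228 233.27136004]
 [  0.           0.           1.        ]]
{'t': 0.1, 'joint_pos': array([ 1.23601260e+00,  3.14169506e-01, -4.79498380e-02,  1.21024460e+00,
        5.80297984e-06,  1.57080078e+00]), 'qd': array([ 0.00149082, -0.00260707,  0.00257116, -0.00119754,  0.00131456,
        0.00127064]), 'tau': array([-8.89315452e-04, -5.40771139e+01,  3.40540588e+01,  1.12629955e-02,
       -9.80595223e-05, -3.79801406e-06]), 'ee_pos': array([196.96420642, 566.19237602, 230.52512288]), 'orientation': array([-3.14002504e+00, -5.79599712e-06,  2.80680447e+00]), 'wrist_force': array([-0.1099208 ,  0.32609606,  0.68374139]), 'moment': array([-0.04519773, -0.01443741,  0.06697821]), 'gripper_width': 85.55236533341342}
```

View pics/top0.png

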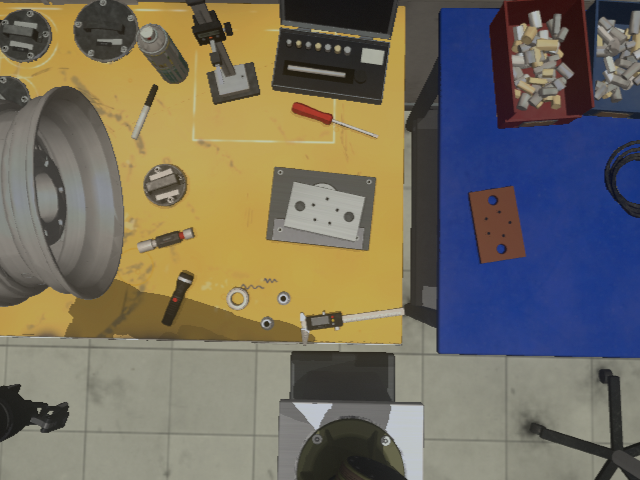

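View pics/side0.png

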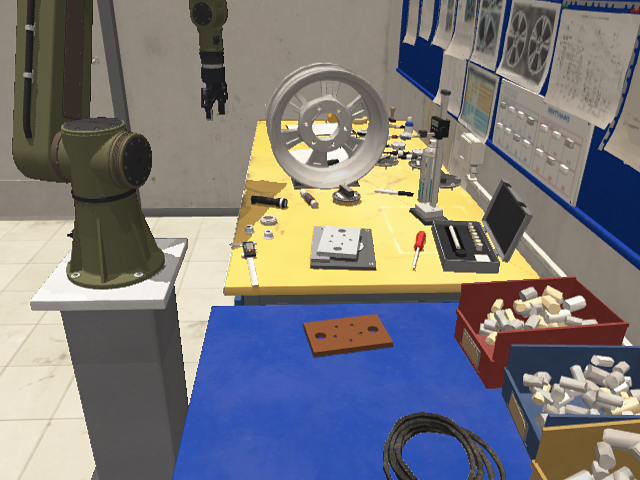

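The top view shows the fixture at about (267–376, 167–250) with the light plate on it. The ring, nuts and hub gauge are at (238,298), (283,298), (267,323) and (165,186). I'll enlarge the fixture area.

```bash
python3 - <<'E'
from h import *
i=cv2.imread('pics/top0.png')[160:260,258:388]; cv2.imwrite('pics/c.png',cv2.resize(i,None,fx=6,fy=6,interpolation=cv2.INTER_CUBIC))
E
```

```text
(no output)
```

View pics/c.png

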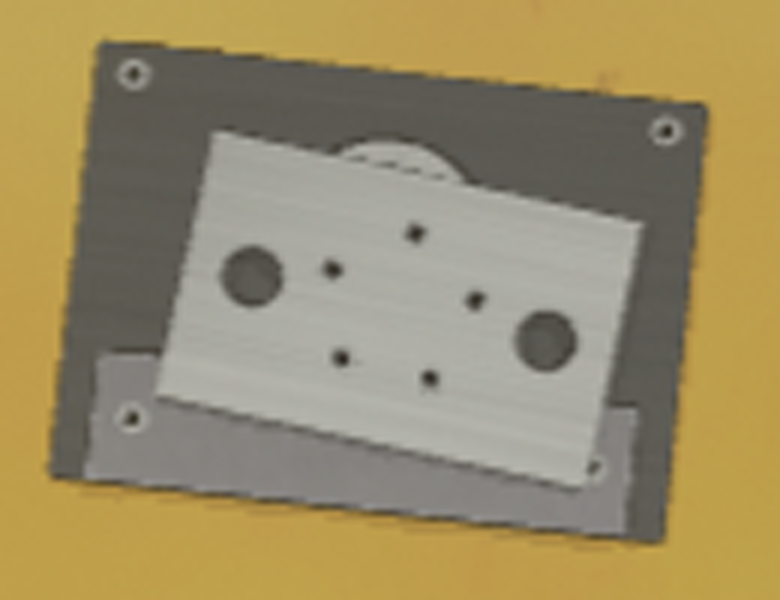

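The crop shows fixture corners at (98,40), (708,104), (664,543) and (50,478), plate corners at (213,131), (643,222), (582,488) and (157,395), and holes at (251,276) and (546,341). Next I'll fit poses to these.

```bash
cat >> h.py <<'E'
def fit(A,B):  # 2D rigid B ~ R A + t
    A=np.array(A,float);B=np.array(B,float)[:,:2];a=A-A.mean(0);b=B-B.mean(0)
    th=np.arctan2((a[:,0]*b[:,1]-a[:,1]*b[:,0]).sum(),(a*b).sum());c,s=np.cos(th),np.sin(th);M=np.array([[c,-s],[s,c]])
    t=B.mean(0)-M@A.mean(0); return t,th,np.linalg.norm(A@M.T+t-B,axis=1).round(1)
E
python3 - <<'E'
from h import *
px=lambda L:(np.array(L)+.5)/6-.5+[258,160]
f='top0.png'
fx=np.r_[ray(f,px([(98,40),(708,104),(664,543),(50,478)]),12),ray(f,px([(84,480),(625,533),(637,407)]),22)]
t,th,e=fit([(65,115),(65,-115),(-100,-115),(-100,115),(-100,100),(-100,-100),(-51.5,-100)],fx);print('fix',t,th,e)
pl=ray(f,px([(213,131),(643,222),(582,488),(157,395),(251,276),(546,341)]),34)
p,ph,e=fit([(50,80),(50,-80),(-50,-80),(-50,80),(0,55),(0,-55)],pl);print('plate',p,ph,e)
c,s=np.cos(th),np.sin(th);print('rel',np.array([[c,s],[-s,c]])@(p-t),ph-th); print(pl)
print(ray(f,[(238,298),(283,298),(267,323),(165,186)],15))
c=shot('wrist','w0.png');print(c['eye'],c['orientation'],c['mtx'][0,0]);print((M:=cam('w0.png')[2])[:,2])
E
```

```text
fix [596.60576158  73.78343041] -0.08647872929666234 [0.7 0.4 0.3 1.2 0.2 1.4 0.9]
plate [569.58712451  67.71781856] -0.19631756288609845 [0.7 0.6 0.7 0.7 0.3 0.2]
rel [-26.39377679  -8.37657109] -0.10983883358943611
[[ 6.33837939e+02  1.36949345e+02  3.40000000e+01]
 [ 6.03042369e+02 -2.10979374e+01  3.40000000e+01]
 [ 5.05129517e+02 -2.75812046e-01  3.40000000e+01]
 [ 5.36276676e+02  1.55206953e+02  3.40000000e+01]
 [ 5.80582922e+02  1.21855350e+02  3.40000000e+01]
 [ 5.58653325e+02  1.36690134e+01  3.40000000e+01]]
[[375.59823821 253.77379897  15.        ]
 [377.49184331 154.54691628  15.        ]
 [322.14449449 188.42339429  15.        ]
 [621.69194966 424.31033937  15.        ]]
[128.48060909 589.75546512 372.77574355] [2.85390733e+00 7.75746058e-04 1.23657849e+00] 362.0789163770457
[ 0.26778966 -0.0937759  -0.95890291]
```

Call:
servo_tool:
  moves:
    - [[0.4,-0.85,0,-0.3,1],[0.4,-0.85,0,-0.6,1],[0.4,-0.85,0,-0.9,1],[0.4,-0.85,0,-0.92,1],[0.4,-0.85,0,-0.92,1],[0.4,-0.85,0,-0.92,1],[0.4,-0.85,0,-0.92,1],[0.4,-0.85,0,-0.92,1],[0.4,-0.85,0,-0.92,1],[0.4,-0.85,0,-0.92,1],[0.4,-0.85,0,-0.92,1],[0.4,-0.85,0,-0.92,1],[0.4,-0.85,0,-0.92,1],[0.4,-0.85,0,-0.92,1],[0.4,-0.85,0,-0.92,1],[0.4,-0.85,0,-0.92,1],[0.4,-0.85,0,-0.92,1],[0.4,-0.85,0,-0.92,1]]

```text
t: 2.4
ee_pos: [361.0, 112.9, 230.8]
orientation: [-2.974, 0.024, 0.158]
wrist_force: [0.1, 0.3, -0.1]
gripper_width: 85.6
```

```bash
python3 -c "
from h import *
s=r.get_state();print(s)"
```

```text
{'t': 2.4, 'joint_pos': array([ 0.15697378, -0.09067867, -0.51661348,  1.16943542,  0.16725726,
        3.14060147]), 'qd': array([-0.51084234, -0.21941715, -0.18082404,  0.01000019, -0.11955779,
       -0.00057374]), 'tau': array([ 3.51736218e+00, -2.59848815e+01,  3.35515916e+01,  3.39931715e-01,
        8.77007023e-01,  1.09997745e-04]), 'ee_pos': array([361.005983  , 112.91204057, 230.83834983]), 'orientation': array([-2.97431145,  0.02440888,  0.15795142]), 'wrist_force': array([ 0.09560073,  0.29948222, -0.07170498]), 'moment': array([-0.21244563, -0.05168437,  0.00381428]), 'gripper_width': 85.61297703603817}
```

Call:
servo_tool:
  moves:
    - [[0.2,-0.06,0,0.3,1],[0.43,-0.126,0,0.6,1],[0.43,-0.126,0,0.9,1],[0.43,-0.126,0,0.922,1],[0.43,-0.126,0,0.922,1],[0.43,-0.126,0,0.922,1],[0.43,-0.126,0,0.922,1],[0.43,-0.126,0,0.922,1],[0.43,-0.126,0,0.922,1],[0.43,-0.126,0,0.922,1],[0.43,-0.126,0,0.922,1],[0.43,-0.126,0,0.922,1],[0.43,-0.126,0,0.922,1],[0.43,-0.126,0,0.922,1],[0.43,-0.126,0,0.922,1],[0.43,-0.126,0,0.922,1],[0.43,-0.126,0,0.922,1],[0.43,-0.126,0,0.922,1],[0.43,-0.126,0,0.922,1],[0.43,-0.126,0,0.922,1]]

```text
t: 4.9
ee_pos: [490.1, 75.1, 230.7]
orientation: [-2.974, 0.024, 3.054]
wrist_force: [0.1, 0.5, 0.8]
gripper_width: 85.3
```

```bash
python3 -c "
from h import *
s=r.get_state();print(s['ee_pos'],s['joint_pos'],s['orientation']);shot('wrist','w1.png');shot('top','t1.png')"
```

```text
[490.1233163   75.09536249 230.72729117] [ 0.26208549  0.14515459 -0.27341174  1.18736777 -0.16532661  0.35461502] [-2.97432737  0.02416745  3.05400067]
```

View pics/w1.png

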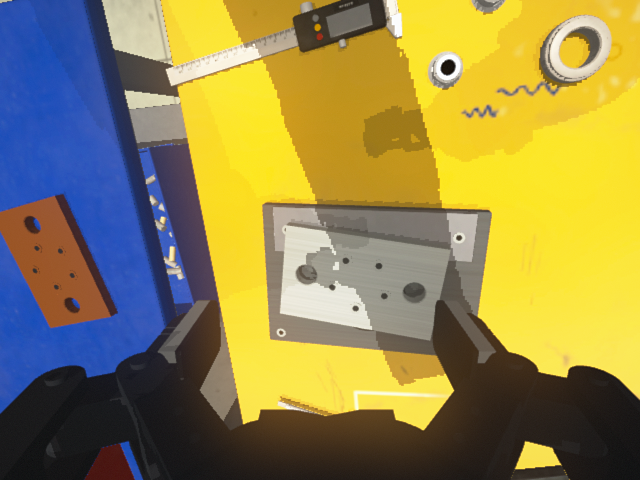

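The wrist view shows the plate with holes at (307,273) and (414,292) and no obstacle near the ledge. The q6 limit left the tool tilted about 9.5° sideways. That is acceptable for pushing with shut fingers, so I'll push the plate's right rear first to turn it.

Call:
servo_tool:
  moves:
    - [[0,-0.164,0,0,0],[0,-0.164,-0.2,0,0],[0,-0.164,-0.4,0,0],[0,-0.164,-0.5,0,0],[0,-0.164,-0.55,0,0],[0,-0.164,-0.6,0,0],[0,-0.164,-0.63,0,0],[0,-0.164,-0.655,0,0],[0,-0.164,-0.676,0,0],[0,-0.164,-0.676,0,0]]

```text
t: 6.25
ee_pos: [489.9, 25.9, 27.8]
orientation: [-2.974, 0.024, 3.054]
wrist_force: [-0.2, 0.4, -0.0]
gripper_width: -0.3
```

```bash
python3 -c "
from h import *
s=r.get_state();print(s['ee_pos'],s['wrist_force'],s['orientation'],s['gripper_width']);shot('wrist','w2.png');shot('top','t2.png')
i=cv2.imread('pics/t2.png')[150:260,248:388];i=cv2.resize(i,None,fx=4,fy=4,interpolation=cv2.INTER_CUBIC)
w=cv2.resize(cv2.imread('pics/w2.png'),None,fx=.6,fy=.6)
o=np.zeros((440+0,560+0,3),np.uint8);o[:]=i;cv2.imwrite('pics/c2.png',o)
"
```

```text
[489.90587392  25.88121596  27.77460763] [-0.1723188   0.38201489 -0.02678959] [-2.97420944  0.02383605  3.05427713] -0.3441239932659924
```

View pics/w2.png

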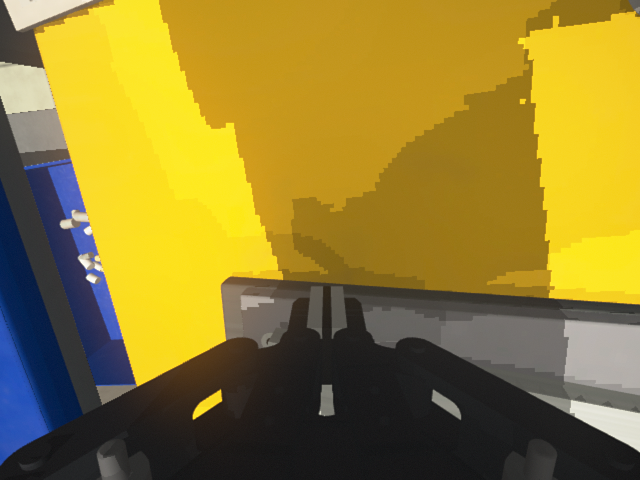

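The shut fingers are down on the ledge behind the plate's right rear corner, with no contact yet. Now I'll push forward slowly.

Call:
servo_tool:
  moves:
    - [[0.01,-0.001,0,0,0],[0.02,-0.002,0,0,0],[0.025,-0.002,0,0,0],[0.03,-0.003,0,0,0],[0.035,-0.003,0,0,0],[0.04,-0.0035,0,0,0],[0.045,-0.004,0,0,0],[0.05,-0.0045,0,0,0],[0.055,-0.005,0,0,0],[0.06,-0.005,0,0,0],[0.06,-0.005,0,0,0]]

```text
t: 7.72
ee_pos: [508.7, 24.5, 28.2]
orientation: [-2.975, 0.025, 3.054]
wrist_force: [-0.9, -0.4, -1.2]
gripper_width: 0.1
```

Call:
servo_tool:
  moves:
    - [[-0.03,0,0,0,0],[-0.04,0,0.1,0,0],[-0.3,0,0.5,0,0],[-0.35,0,0.6,0,0],[-0.35,0,0.6,0,0],[-0.35,0,0.6,0,0]]

```text
t: 8.48
ee_pos: [404.7, 25.2, 211.9]
orientation: [-2.977, 0.032, 3.055]
wrist_force: [0.5, 0.5, -0.5]
gripper_width: 0.1
```

```bash
cat >> h.py <<'E'
def crop(f,o):
    i=cv2.imread('pics/'+f)[160:260,258:388]; cv2.imwrite('pics/'+o,cv2.resize(i,None,fx=6,fy=6,interpolation=cv2.INTER_CUBIC))
E
python3 -c "
from h import *
s=r.get_state();print(s['t'],s['ee_pos']);shot('top','t3.png');crop('t3.png','c3.png')"
```

```text
8.475 [404.72960953  25.16114314 211.8798379 ]
```

View pics/c3.png

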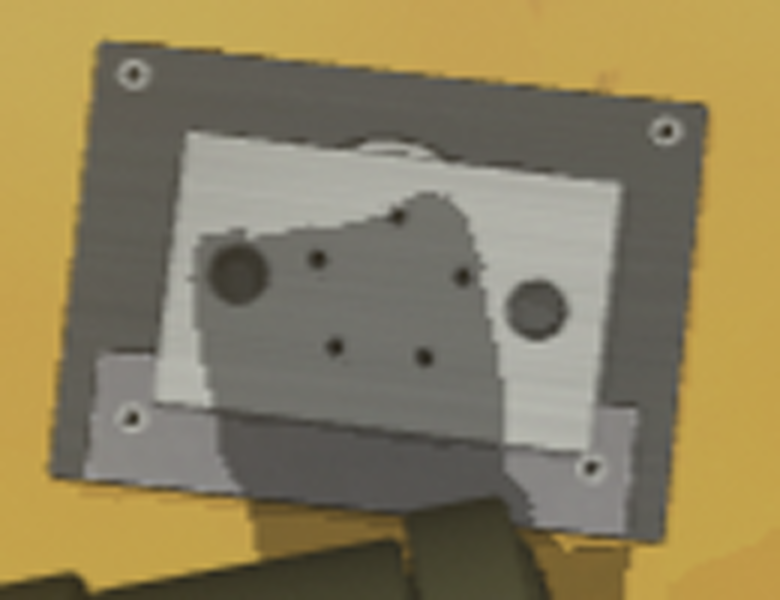

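The plate has turned nicely, with corners now at (187,132), (621,184), (589,453) and (155,403) and holes at (238,273) and (537,310).

```bash
cat >> h.py <<'E'
def rel(f,uv,z=34):
    T=np.array([596.6,73.8]);th=-.0865
    pl=ray(f,(np.array(uv)+.5)/6-.5+[258,160],z)
    p,ph,e=fit([(50,80),(50,-80),(-50,-80),(-50,80),(0,55),(0,-55)],pl)
    c,s=np.cos(th),np.sin(th);print('rel',(np.array([[c,s],[-s,c]])@(p-T)).round(1),round(ph-th,3),e)
    return p
E
python3 -c "
from h import *
print(rel('t3.png',[(187,132),(621,184),(589,453),(155,403),(238,273),(537,310)]))"
```

```text
rel [-20.8  -3.8] -0.014 [0.1 0.3 0.3 0.7 0.6 0.1]
[575.51095747  71.77125687]
```

Call:
servo_tool:
  moves:
    - [[0.2,-0.08,0,0,0],[0.4,-0.191,-0.1,0,0],[0.539,-0.191,-0.2,0,0],[0.539,-0.191,-0.35,0,0],[0.539,-0.191,-0.5,0,0],[0.539,-0.191,-0.57,0,0],[0.539,-0.191,-0.6,0,0],[0.539,-0.191,-0.613,0,0],[0.539,-0.191,-0.613,0,0]]

```text
t: 9.65
ee_pos: [567.0, -32.2, 26.6]
orientation: [-2.977, 0.031, 3.055]
wrist_force: [0.9, -0.6, 0.4]
gripper_width: -0.1
```

```bash
python3 -c "
from h import *
s=r.get_state();print(s['t'],s['ee_pos']);shot('top','t4.png');crop('t4.png','c4.png')"
```

```text
9.65 [566.95322524 -32.20053596  26.55462789]
```

View pics/c4.png

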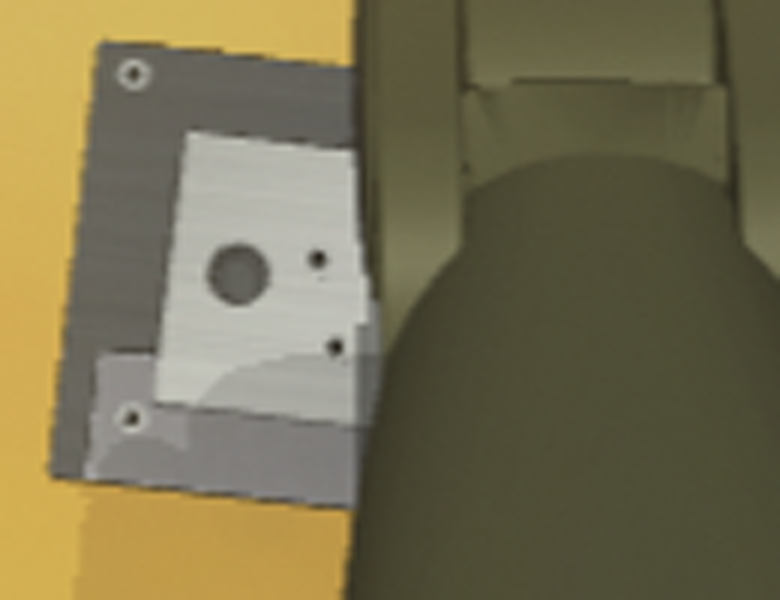

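The arm hides the right half, but the left hole (238,273) is unmoved. I'll push left in small steps and track that hole by template.

Call:
servo_tool:
  moves:
    - [[0.001,0.01,0,0,0],[0.001,0.015,0,0,0],[0.002,0.02,0,0,0],[0.002,0.024,0,0,0],[0.002,0.028,0,0,0],[0.003,0.032,0,0,0],[0.003,0.036,0,0,0],[0.003,0.036,0,0,0]]

```text
t: 10.7
ee_pos: [568.1, -21.6, 26.9]
orientation: [-2.976, 0.032, 3.055]
wrist_force: [-0.4, -1.6, 0.4]
gripper_width: -0.2
```

```bash
cat >> h.py <<'E'
def track(f,ref='t4.png'):
    g=lambda n:cv2.resize(cv2.imread('pics/'+n,0)[160:260,258:388],None,fx=12,fy=12,interpolation=cv2.INTER_CUBIC)
    a,b=g(ref),g(f); t=a[470:620,400:560]; m=cv2.matchTemplate(b[380:710,310:650],t,cv2.TM_CCOEFF_NORMED)
    _,v,_,l=cv2.minMaxLoc(m); d=np.array([l[0]-90,l[1]-90])/12
    p=np.array([297.3,205.]); w=ray('top0.png',[p,p+d],34); dw=(w[1]-w[0])[:2]; c,s=np.cos(-.0865),np.sin(-.0865)
    print('track',v.round(3),'moved fix xy',(np.array([[c,s],[-s,c]])@dw).round(1))
E
python3 -c "
from h import *
s=r.get_state();print(s['t'],s['ee_pos'],s['wrist_force']);shot('top','t5.png');track('t5.png')"
```

```text
10.7 [568.14611451 -21.59442618  26.93790631] [-0.44602866 -1.57762065  0.35709848]Traceback (most recent call last):
  File "<string>", line 3, in <module>
    s=r.get_state();print(s['t'],s['ee_pos'],s['wrist_force']);shot('top','t5.png');track('t5.png')
                                                                                    ~~~~~^^^^^^^^^^
  File "h.py", line 32, in track
    print('track',v.round(3),'moved fix xy',(np.array([[c,s],[-s,c]])@dw).round(1))
                  ^^^^^^^
AttributeError: 'float' object has no attribute 'round'
```

```bash
sed -i 's/v.round(3)/round(v,3)/' h.py; python3 -c "
from h import *
track('t5.png')"
```

```text
track 1.0 moved fix xy [0. 0.]
```

Call:
servo_tool:
  moves:
    - [[0,0.004,0,0,0],[0.001,0.008,0,0,0],[0.001,0.012,0,0,0],[0.001,0.012,0,0,0]]

```text
t: 11.25
ee_pos: [568.5, -17.9, 27.0]
orientation: [-2.976, 0.032, 3.055]
wrist_force: [1.1, -2.0, 0.4]
gripper_width: 0.3
```

```bash
python3 -c "
from h import *
s=r.get_state();print(s['t'],s['ee_pos'],s['wrist_force']);shot('top','t6.png');track('t6.png')"
```

```text
11.25 [568.5277899  -17.92012688  26.96954316] [ 1.09796946 -1.99432282  0.40010355]
track 0.993 moved fix xy [-1.1  3.6]
```

Call:
servo_tool:
  moves:
    - [[-0.003,-0.04,0,0,0],[-0.003,-0.04,0,0,0],[-0.003,-0.04,0.15,0,0],[-0.003,-0.04,0.3,0,0],[-0.2,0.1,0.5,0,0],[-0.4,0.2,0.5,0,0],[-0.55,0.2,0.5,0,0],[-0.55,0.2,0.5,0,0],[-0.55,0.2,0.5,0,0]]

```text
t: 12.42
ee_pos: [403.7, 42.4, 177.4]
orientation: [-2.977, 0.033, 3.055]
wrist_force: [0.0, -0.5, -0.3]
gripper_width: -0.0
```

```bash
python3 -c "
from h import *
s=r.get_state();print(s['t'],s['ee_pos'],s['wrist_force']);shot('top','t7.png');crop('t7.png','c7.png');track('t7.png')"
```

```text
12.425 [403.66395277  42.3538125  177.35444   ] [ 0.01699031 -0.50134574 -0.26063924]
track 0.86 moved fix xy [-2.   3.1]
```

View pics/c7.png

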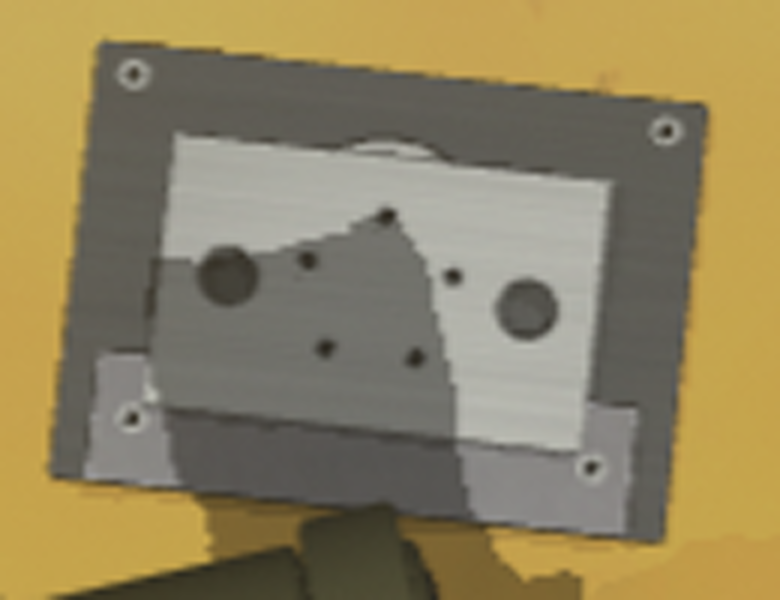

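Corners are now at (175,134), (611,182), (582,453) and (147,405), with holes at (228,276) and (527,310).

```bash
python3 -c "
from h import *
print(rel('t7.png',[(175,134),(611,182),(582,453),(147,405),(228,276),(527,310)]))"
```

```text
rel [-21.5  -0.4] -0.005 [0.6 0.2 0.3 0.7 0.4 0.4]
[575.14201653  75.23547566]
```

Call:
servo_tool:
  moves:
    - [[0.2,0.131,0,0,0],[0.327,0.131,-0.15,0,0],[0.327,0.131,-0.3,0,0],[0.327,0.131,-0.4,0,0],[0.327,0.131,-0.46,0,0],[0.327,0.131,-0.49,0,0],[0.327,0.131,-0.5,0,0],[0.327,0.131,-0.5,0,0]]

```text
t: 13.48
ee_pos: [503.4, 81.5, 27.7]
orientation: [-2.977, 0.034, 3.055]
wrist_force: [-0.4, 0.3, 0.3]
gripper_width: 0.0
```

Call:
servo_tool:
  moves:
    - [[0.02,-0.002,0,0,0],[0.03,-0.003,0,0,0],[0.035,-0.003,0,0,0],[0.04,-0.0035,0,0,0],[0.045,-0.004,0,0,0],[0.05,-0.0045,0,0,0],[0.055,-0.005,0,0,0],[0.06,-0.005,0,0,0],[0.065,-0.0055,0,0,0],[0.07,-0.006,0,0,0],[0.075,-0.0065,0,0,0],[0.075,-0.0065,0,0,0]]

```text
t: 14.98
ee_pos: [524.0, 79.4, 27.3]
orientation: [-2.977, 0.031, 3.055]
wrist_force: [-5.4, 0.7, 4.2]
gripper_width: -0.2
```

```bash
python3 -c "
from h import *
s=r.get_state();print(s['t'],s['ee_pos'],s['wrist_force']);shot('top','t8.png');crop('t8.png','c8.png')"
```

```text
14.975 [524.03566272  79.36540904  27.33590694] [-5.41961624  0.73393443  4.18038671]
```

View pics/c8.png

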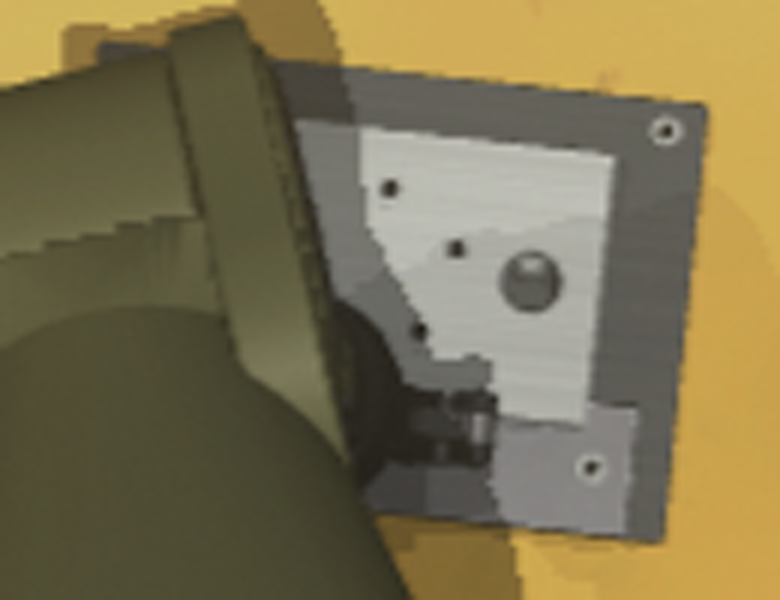

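The right hole is at (531,281) and the pin tip is visible ahead of it at (533,262), aligned sideways with about 11 mm to go. I'll continue pushing.

Call:
servo_tool:
  moves:
    - [[0.008,-0.001,0,0,0],[0.013,-0.001,0,0,0],[0.018,-0.0015,0,0,0],[0.023,-0.002,0,0,0],[0.028,-0.0025,0,0,0],[0.033,-0.003,0,0,0],[0.037,-0.003,0,0,0],[0.037,-0.003,0,0,0],[0.037,-0.003,0,0,0]]

```text
t: 16.15
ee_pos: [536.0, 78.5, 27.5]
orientation: [-2.977, 0.033, 3.055]
wrist_force: [-0.2, 0.4, -0.1]
gripper_width: 0.1
```

```bash
python3 -c "
from h import *
s=r.get_state();d=s['ee_pos'][:2]-[596.6,73.8];c,q=np.cos(-.0865),np.sin(-.0865);print(s['t'],c*d[0]+q*d[1],-q*d[0]+c*d[1]);shot('top','t9.png')
shot('side','s9.png');print(proj('s9.png',[[596,73,20]]))
i=cv2.imread('pics/t9.png')[170:260,328:388];j=cv2.imread('pics/s9.png')[215:275,300:390]
i=cv2.resize(i,(360,540),interpolation=cv2.INTER_CUBIC);j=cv2.resize(j,(440,293),interpolation=cv2.INTER_CUBIC)
o=np.zeros((540,800,3),np.uint8);o[:,:360]=i;o[:293,360:]=j;cv2.imwrite('pics/c9.png',o)"
```

```text
16.15 -60.735244858769896 -0.5782873066522143
[[349.65740258 242.29525928]]
```

View pics/c9.png

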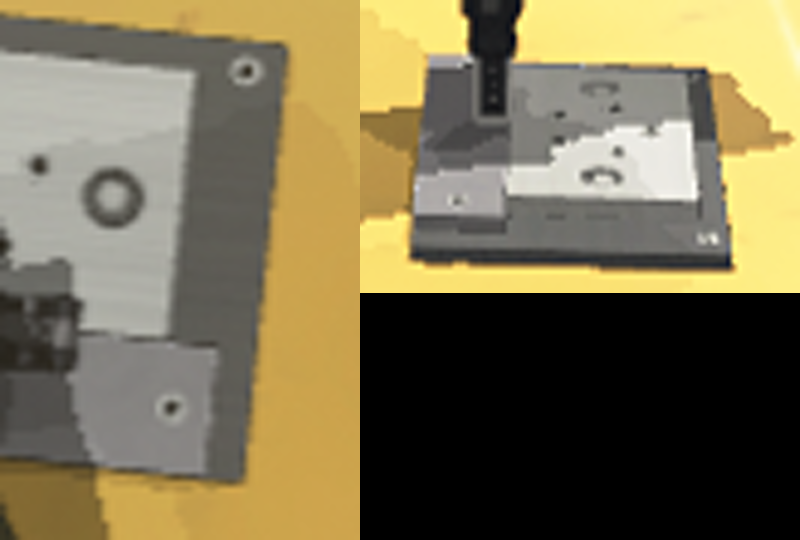

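The pin now looks concentric in the right hole and the contact force has gone, so the plate seems to have dropped. I'll retreat and verify.

Call:
servo_tool:
  moves:
    - [[-0.03,0.003,0,0,0],[-0.05,0.004,0.05,0,0],[-0.2,0.004,0.3,0,0],[-0.45,-0.1,0.5,0,0],[-0.45,-0.1,0.5,0,0],[-0.45,-0.1,0.5,0,0],[-0.45,-0.1,0.5,0,0]]

```text
t: 17.12
ee_pos: [401.7, 48.7, 178.2]
orientation: [-2.978, 0.035, 3.055]
wrist_force: [0.2, 0.4, 0.6]
gripper_width: 0.3
```

```bash
python3 -c "
from h import *
s=r.get_state();print(s['t'],s['ee_pos'],s['wrist_force']);shot('top','t10.png')
shot('side','s10.png')
i=cv2.imread('pics/t10.png')[160:260,258:388];j=cv2.imread('pics/s10.png')[220:275,300:390]
i=cv2.resize(i,None,fx=4,fy=4,interpolation=cv2.INTER_CUBIC);j=cv2.resize(j,None,fx=3,fy=3,interpolation=cv2.INTER_CUBIC)
o=np.zeros((570,520,3),np.uint8);o[:400]=i;o[400:565,:270]=j;cv2.imwrite('pics/c10.png',o)"
```

```text
17.125 [401.66454569  48.73030901 178.23058734] [0.23458619 0.40342791 0.59646056]
```

View pics/c10.png

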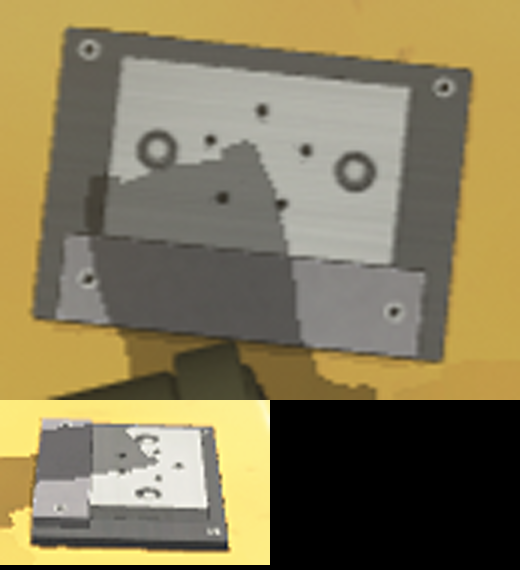

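Both pins are concentric in their holes. I'll do a light press near the rear edge to confirm the plate isn't hanging on the ledge.

Call:
servo_tool:
  moves:
    - [[0.2,0.095,0,0,0],[0.4,0.095,0,0,0],[0.523,0.095,-0.15,0,0],[0.523,0.095,-0.3,0,0],[0.523,0.095,-0.4,0,0],[0.523,0.095,-0.45,0,0],[0.523,0.095,-0.47,0,0],[0.523,0.095,-0.485,0,0],[0.523,0.095,-0.494,0,0],[0.523,0.095,-0.494,0,0]]

```text
t: 18.48
ee_pos: [558.7, 77.3, 29.4]
orientation: [-2.977, 0.033, 3.055]
wrist_force: [-0.3, 0.7, -0.5]
gripper_width: -0.2
```

Call:
servo_tool:
  moves:
    - [[0,0,-0.004,0,0],[0,0,-0.008,0,0],[0,0,-0.012,0,0],[0,0,-0.016,0,0],[0,0,-0.02,0,0],[0,0,-0.02,0,0]]

```text
t: 19.23
ee_pos: [558.8, 77.4, 24.8]
orientation: [-2.977, 0.034, 3.055]
wrist_force: [-4.6, -0.2, 12.3]
gripper_width: -0.2
```

Contact came only at TCP z of about 25, with a tip corner at about 24 mm or just under, so the plate top is at seated height. Retreating.

Call:
servo_tool:
  moves:
    - [[0,0,0.05,0,0],[0,0,0.2,0,0],[-0.3,-0.1,0.5,0,0],[-0.52,-0.1,0.5,0,0],[-0.52,-0.1,0.5,0,0],[-0.52,-0.1,0.5,0,0],[-0.52,-0.1,0.5,0,0],[-0.52,-0.1,0.5,0,0]]

```text
t: 20.23
ee_pos: [403.7, 47.5, 174.5]
orientation: [-2.977, 0.034, 3.055]
wrist_force: [-0.3, -0.1, -0.4]
gripper_width: -0.1
```

```bash
python3 -c "
from h import *
s=r.get_state();print(s['t'],s['ee_pos'],abs(s['qd']).max());shot('top','t11.png')
rel('t10.png',(np.array([(123,57),(411,88),(391,264),(103,234),(157,149.5),(355,172)])+.5)*1.5-.5,24)
a=cv2.imread('pics/t10.png',0)[165:255,264:380];b=cv2.imread('pics/t11.png',0)[165:255,264:380]
print(cv2.phaseCorrelate(a[:,90:].astype(np.float32),b[:,90:].astype(np.float32)))
a=cv2.imread('pics/top0.png',0);b=cv2.imread('pics/t11.png',0)
for q in((238,298),(283,298),(165,186)):
    u,v=q;t=a[v-16:v+16,u-16:u+16] if u!=165 else a[v-26:v+26,u-26:u+26];m=cv2.matchTemplate(b[v-40:v+40,u-40:u+40],t,5);_,V,_,l=cv2.minMaxLoc(m);print(q,V,np.array(l)+t.shape[0]//2-40)
r.job_done()"
```

```text
20.225 [403.66353699  47.50570408 174.54738311] 0.011898076117831235
rel [-0.8 -0.7] -0.004 [0.5 0.8 1.  0.3 0.5 0.5]
((0.5080428882849599, -0.035629414089946465), 0.9921314274332651)
(238, 298) 0.21521630883216858 [-7 15]
(283, 298) 0.364576131105423 [-22  21]
(165, 186) 0.9998380541801453 [0 0]
the job is handed in; nothing more can be done
```

I pushed the drill plate onto its pins and handed the job in at about t = 20 s. As far as I could check, it is seated flat on the deck.

**What I did:**
- I used shut fingers only: a forward push at the right rear to turn the plate, a sideways push of about 4 mm, and a centred push from behind.
- The plate then dropped over the pins, and I pressed lightly (about 12 N) on its rear to confirm.

**Last checks:**
- **Position:** in the top view, taken before the final press, both pins sit concentric in their holes. The fitted plate centre was about 1 mm from the deck centre, turned −0.004 rad.
- **Height:** the press met the plate only at seated height, so it is not hanging on the ledge.
- **After the press:** a partial image comparison gave a shift of 0.5 px (roughly 1 mm). I put this down to the arm and its shadow but did not check further.
- **Hub gauge:** unmoved, with a 0 px shift.

**What failed or went wrong:**
- **Setting ring and wheel nut:** the image check gave no match for either, probably because the arm covers them in the top view, so I could not confirm their positions. The fingers stayed at least 170 mm above the bench there and no contact force showed.
- **Tool tilt:** an early turn ran the last joint up to its limit and left the tool tilted about 9.5° for the rest of the job. I worked with that tilt.

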